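Sort a pile of refills into the drawer bins

ROBOT

A 7-joint arm with a two-finger parallel gripper is mounted at the origin on a cart in front of the work surface, level with it; the furniture and walls round the work are solid. World frame = base frame: x ahead of the robot, y to its left, z up, the work surface at z = 0. Lengths are in m, angles in rad, forces in N, time in s.
With the tool pointing down it reaches from about 0.425 to 0.925 m from the base axis. Payload 6.8 kg.
Tool frame: the origin (TCP) lies at the very end of the fingers, on their centre line; the grasp point (between the pads) lies 19 mm behind it; z points along the fingers, y is the line along which they close (so a half turn about z gives the same grasp; the last joint's range is limited). The gripper opens to 85 mm and grips with 20 to 120 N. Pads are 22 mm wide; open, the fingers measure 114 mm over their backs; the gripper's body (76 mm by 85 mm) begins 54 mm behind the grasp point. The pads swing forward as they close: fully open they stand 13 mm farther back than shut.
Start: joints at [1.19, 0.477, 0.022, 1.555, -0.011, 1.109, -0.083], TCP at [0.182, -0.65, 0.231] pointing down, gripper open.
Joint ranges: [-2.96, 2.96], [-0.34, 2.1], [-1.41, 1.46], [0.24, 2.44], [-1.37, 4.51], [0.17, 1.92], [-2.96, 2.96]. Speed limits (rad/s): [2.39, 2.39, 3.14, 3.14, 3.14, 3.14, 3.14].

INTERFACE

Orientations are given as a unit quaternion [w, x, y, z].
In Python, from station import bot gives the robot as it stands.
- The arm moves only by the tool jog_arm, never from a script. Its argument "motion" is a list of rows, each a list of 7 numbers: the turn, a rotation vector about the tool's x, y, z in rad, then the shift along the tool's x, y, z in mm, then the finger opening in mm, from 0 to 85.4. A call has 1 to 10 rows; each row is the pose to reach, as a shift and turn from the pose commanded when the call began, along the tool's axes at that moment; what a row does not reach only later rows make up. A row lasts 1/8 s, in which the tool goes at most 62.5 mm and 10.7 degrees, less where a joint would pass 70% of its speed; a pose out of reach is approached as far as the arm can. A call with a gripper value outside its range is refused whole. The fingers move at their own pace and stop on an object; "grip_force" is the grip in N (left out, the last holds). Time passes only in rows, so rows that repeat a pose let the fingers close. It gives the time, the measured TCP pose, the force, the opening and the grip force at its end, in the units of the state.
- bot.get_obs(): the state, without advancing time (a new reading comes with each control period).
- bot.read_camera(name): name is "scene" or "side" or "wrist"; returns a dict with "pixels" (420x560x3 uint8, red, green, blue), "camera_matrix" (3x3 intrinsics, pixels), "T" (4x4, takes a point from camera to world coordinates); the wrist camera has in their place "tool_from_camera" (4x4, takes a point from camera to tool coordinates, whose origin is the TCP and whose axes are the flange's). Camera axes: x right, y down, z forward; pixel columns grow to the right and rows downward; lengths in m; the calibration is good to about 2 mm. A picture is of the moment at which its call begins: read the wrist's pose just before it. There is no depth.
- bot.hand_in(): hands the job in; it is judged then, once.
Trained networks look in a picture, given as the dict that the camera call returned (one of the last four; its "shot" number tells which), for a name from the list of things; names that differ only in an ending like _2 or _b are one class to them, and where a whole thing is asked for, a point or a joint stands for the part that bears it (a point fixed in the world has none). Each returns a list of dicts, best first, with "score" (0 to 1); they miss things now and then, are a little off and sometimes report something else, mostly with a low value. They report only what shows in the picture. A call takes as long as a camera call.
- bot.spot_in(thing, picture): "xy" ([column, row] in pixels, amid what is visible of it).
- bot.tip_of(thing, picture): "xy" ([column, row] in pixels: a listed point, or the origin of a listed thing).
The state is a dict: "t": time; "q": joint angles; "joint_vel": joint speeds; "joint_torque": joint torques, N m; "eef_pos": TCP position; "tool_rot": TCP orientation; "contact_force": force on the tool from outside, world axes, zero at the start; "torque": the same for the moment, N m; "gripper_width": opening from 0.0 (shut) to 1.0 (fully open); "grasp_force": force on a finger pad.
Only numpy, scipy, OpenCV 4.12 (cv2) and the standard library are available. Lean on these libraries where they do the work, as an engineer would, in place of code of your own. Each camera call takes 0.05 s, during which the arm holds its last target. There are 200 camera calls.

TASK

Someone has dumped the refills for the supply drawer in one pile in the desk tray: eraser, carton of staples, label cassette and stamp pad. Take the pile apart and set each one, right way up and flat on the floor, into the one of the four drawer bins that is cut to its size, so that every bin ends up with the thing it fits. Set things down rather than dropping them, and leave the glue stick and the dish of paper clips standing where they are.

Things in the scene. Friction and masses are not known exactly. Their poses are not given: they have to be found in the camera images.
- eraser: pencil eraser in a grey sleeve, one white end, 21 x 48 x 12 mm, 14 to 28 g; at the start on the top of the pile. Origin: centre of its underside; y along the 48 mm, x across the 21 mm, z up
- staples_box: small printed carton of staples, 36 x 52 x 18 mm, 30 to 65 g; at the start in the pile under the eraser. Origin: centre of its underside; y along the 52 mm, x across the 36 mm, z up
- label_cassette: flat label-printer tape cassette, grey case with black face and two round spool windows, 48 x 72 x 18 mm, 40 to 85 g; at the start in the pile under the carton of staples. Origin: centre of its underside; y along the 72 mm, x across the 48 mm, z up
- stamp_pad: closed dark red tin stamp pad, 63 x 93 x 15 mm, its lid does not open, 60 to 130 g; at the start the bottom of the pile, on the floor (3 mm up) of the fixed black desk tray (walls 22 to 27 mm high, halves 154 mm deep and 158 or 113 mm wide inside). Origin: centre of its underside; y along the 93 mm, x across the 63 mm (the lid stands 2 mm out over the base), z up
- bin_s: charcoal plastic drawer bin, fixed, cut for the eraser (6 mm play a side): inside 33 x 60 mm, outside 37 x 64 mm, floor 2.5 mm thick, walls 2 mm, rim 13 mm high. Both long sides have a thumb cut-out 36 mm wide in the middle, down to the floor, where fingers can pass. Origin: centre of its underside; y along the long side, x across, z up
- bin_m: charcoal plastic drawer bin, fixed, cut for the carton of staples (6 mm play a side): inside 48 x 64 mm, outside 52 x 68 mm, floor 2.5 mm thick, walls 2 mm, rim 13 mm high. Both long sides have a thumb cut-out 36 mm wide in the middle, down to the floor, where fingers can pass. Origin: centre of its underside; y along the long side, x across, z up
- bin_l: charcoal plastic drawer bin, fixed, cut for the label cassette (6 mm play a side): inside 60 x 84 mm, outside 64 x 88 mm, floor 2.5 mm thick, walls 2 mm, rim 13 mm high. Both long sides have a thumb cut-out 42 mm wide in the middle, down to the floor, where fingers can pass. Origin: centre of its underside; y along the long side, x across, z up
- bin_xl: charcoal plastic drawer bin, fixed, cut for the stamp pad (6 mm play a side): inside 75 x 105 mm, outside 79 x 109 mm, floor 2.5 mm thick, walls 2 mm, rim 13 mm high. Both long sides have a thumb cut-out 48 mm wide in the middle, down to the floor, where fingers can pass. Origin: centre of its underside; y along the long side, x across, z up
- glue_stick: glue stick standing upright behind the work, 26 mm across, 88 mm tall; a bystander. Origin: centre of its underside, z up
- clip_tub: round grey dish of paper clips, 66 mm across, 34 mm tall, in the other half of the desk tray; a bystander. Origin: centre of its underside, z up

How it is judged:
At the end, for the whole second after the job is handed in: Each thing lies in the bin cut to its size, right way up and flat (0.1 rad) on the floor (underside within 3 mm of it), centre within 11 mm of the bin's, long sides along each other (0.3 rad, either way round); all released and at rest; glue stick and clip dish within 30 mm of their start (horizontal distance between eraser and bin_s below 0.011 m and z of eraser in the frame of bin_s between 0.001 and 0.0055 m and angle between each of eraser, staples_box, label_cassette, stamp_pad's own z axis and vertical below 0.1 rad and angle between the y axis of eraser and the y axis of bin_s, either way round below 0.3 rad and linear speed of each of eraser, staples_box, label_cassette, stamp_pad below 0.02 m/s and angular speed of each of eraser, staples_box, label_cassette, stamp_pad below 0.2 rad/s and contact force between the fingers and eraser below 0.05 N and horizontal distance between staples_box and bin_m below 0.011 m and z of staples_box in the frame of bin_m between 0.001 and 0.0055 m and angle between the y axis of staples_box and the y axis of bin_m, either way round below 0.3 rad and contact force between the fingers and staples_box below 0.05 N and horizontal distance between label_cassette and bin_l below 0.011 m and z of label_cassette in the frame of bin_l between 0.001 and 0.0055 m and angle between the y axis of label_cassette and the y axis of bin_l, either way round below 0.3 rad and contact force between the fingers and label_cassette below 0.05 N and horizontal distance between stamp_pad and bin_xl below 0.011 m and z of stamp_pad in the frame of bin_xl between 0.001 and 0.0055 m and angle between the y axis of stamp_pad and the y axis of bin_xl, either way round below 0.3 rad and contact force between the fingers and stamp_pad below 0.05 N and distance of each of glue_stick, clip_tub from where it was at the start of the episode below 0.03 m); the robot touches nothing.
It fails at once if one of the four refills is dropped or thrown: it moves faster than 0.6 m/s with the fingers off it (a free fall of about 20 mm) ((linear speed of eraser above 0.6 m/s and contact force between the fingers and eraser below 0.01 N) or (linear speed of staples_box above 0.6 m/s and contact force between the fingers and staples_box below 0.01 N) or (linear speed of label_cassette above 0.6 m/s and contact force between the fingers and label_cassette below 0.01 N) or (linear speed of stamp_pad above 0.6 m/s and contact force between the fingers and stamp_pad below 0.01 N)).
It fails at once if the glue stick or the dish of paper clips is pushed more than 30 mm or tipped over (distance of any of glue_stick, clip_tub from where it was at the start of the episode above 0.03 m or angle between any of glue_stick, clip_tub's own z axis and vertical above 0.5 rad).
It also fails if it takes over 112 s, if anything falls off the work surface, if the arm or the gripper's body presses on something with over 40 N, if the wrist force passes 120 N, or if a joint passes its speed limit or range.

## Working session

There is one attempt and no reset: what is moved stays moved. The work goes in short steps, Python scripts to look and compute and a tool call to move; the robot and the scene stay as the last step left them, time stands still between calls to the robot, and variables do not carry over. Pictures are saved under pics/ and viewed, at most 14 in all, crops included, and the job is handed in when it is done.

Besides the shell and the picture viewer there is one more tool, called after ">>>" as name(argument=value, ...) on one line, values as JSON. jog_arm: Moves the arm, as the interface text tells. Its arguments: {"type":"object","properties":{"motion":{"type":"array"},"grip_force":{"type":"number"}},"required":["motion"]}

```bash
ls; mkdir -p pics; cat > h.py <<'E'
import numpy as np, cv2
from scipy.spatial.transform import Rotation as R
from station import bot
def snap(name,fn=None):
    o=bot.get_obs(); d=bot.read_camera(name)
    if name=="wrist":
        T=np.eye(4); w,x,y,z=o["tool_rot"]; T[:3,:3]=R.from_quat([x,y,z,w]).as_matrix(); T[:3,3]=o["eef_pos"]
        d["T"]=T@np.array(d["tool_from_camera"])
    if fn: cv2.imwrite("pics/"+fn,d["pixels"][:,:,::-1])
    return d
def w(d,xy,z):
    K=np.array(d["camera_matrix"]);T=np.array(d["T"])
    r=T[:3,:3]@np.linalg.solve(K,[xy[0],xy[1],1.]); p=T[:3,3]
    return p+r*(z-p[2])/r[2]
def px(d,P):
    K=np.array(d["camera_matrix"]);T=np.array(d["T"])
    c=(np.atleast_2d(P)-T[:3,3])@T[:3,:3]; c=c@K.T; return c[:,:2]/c[:,2:]
def pose():
    o=bot.get_obs(); q=o["tool_rot"]; M=R.from_quat([q[1],q[2],q[3],q[0]]).as_matrix()
    return np.array(o["eef_pos"]),M,o
E
python3 - <<'E'
from h import *
o=bot.get_obs(); print(o)
a=snap("scene","s0.png"); b=snap("side","d0.png")
names="eraser staples_box label_cassette stamp_pad bin_s bin_m bin_l bin_xl glue_stick clip_tub".split()
for d in (a,b):
    print(np.round(d["T"],3).tolist(),np.round(d["camera_matrix"],0).tolist())
    for n in names:
        for f in (bot.spot_in,bot.tip_of):
            r=f(n,d)
            print(n,f.__name__,[(np.round(x["xy"],0).tolist(),round(x["score"],2),np.round(w(d,x["xy"],0.0)[:2],3).tolist()) for x in r[:2]])
E
```

```text
pics
{'t': 0.0, 'q': array([ 1.18988895,  0.47781455,  0.02234138,  1.55645362, -0.01151288,
        1.10929163, -0.08310019]), 'joint_vel': array([1.45331765e-04, 9.56435404e-05, 7.89391771e-04, 7.36114047e-05,
       4.57206090e-04, 1.76517605e-04, 1.60660547e-04]), 'joint_torque': array([ 6.95931249e-04, -5.96446359e+01,  1.60811082e+00, -2.81195712e+01,
        1.24722230e-02,  9.30440932e-03, -2.54498178e-05]), 'eef_pos': array([ 0.1816979 , -0.64947009,  0.23031514]), 'tool_rot': array([-9.00222618e-04,  9.90710049e-01,  1.35988060e-01, -1.87438009e-04]), 'contact_force': array([-0.33729068,  0.97312314, -1.09439686]), 'torque': array([-0.01824544,  0.01797582, -0.05495057]), 'grasp_force': 0.0, 'gripper_width': 0.9967567821365881}
[[-0.723, -0.511, 0.465, 0.069], [-0.691, 0.522, -0.499, 0.444], [0.012, -0.682, -0.731, 0.824], [0.0, 0.0, 0.0, 1.0]] [[435.0, 0.0, 283.0], [0.0, 435.0, 206.0], [0.0, 0.0, 1.0]]
eraser call [([262.0, 233.0], 0.52, [0.568, -0.018])]
eraser call [([263.0, 234.0], 0.68, [0.564, -0.019])]
staples_box call [([260.0, 241.0], 0.48, [0.554, 0.003])]
staples
[... 2310 characters left out ...]
.133]), ([335.0, 198.0], 0.71, [0.495, -0.265])]
bin_m call [([273.0, 313.0], 0.94, [0.477, 0.139]), ([335.0, 197.0], 0.69, [0.495, -0.268])]
bin_l call [([276.0, 312.0], 0.72, [0.472, 0.133]), ([335.0, 198.0], 0.71, [0.495, -0.265])]
bin_l call [([273.0, 313.0], 0.94, [0.477, 0.139]), ([335.0, 197.0], 0.69, [0.495, -0.268])]
bin_xl call [([351.0, 170.0], 0.79, [0.499, -0.401])]
bin_xl call [([344.0, 168.0], 0.65, [0.518, -0.398])]
glue_stick call [([193.0, 272.0], 0.69, [0.69, 0.118])]
glue_stick call [([192.0, 286.0], 0.87, [0.671, 0.151]), ([223.0, 350.0], 0.26, [0.526, 0.258])]
clip_tub call [([303.0, 215.0], 0.94, [0.544, -0.166])]
clip_tub call [([304.0, 220.0], 0.71, [0.534, -0.151])]
```

View pics/s0.png

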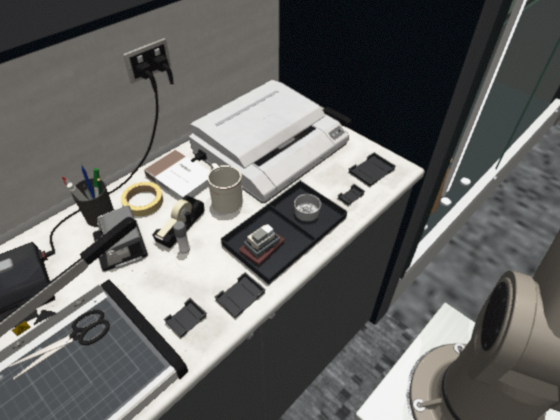

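View pics/d0.png

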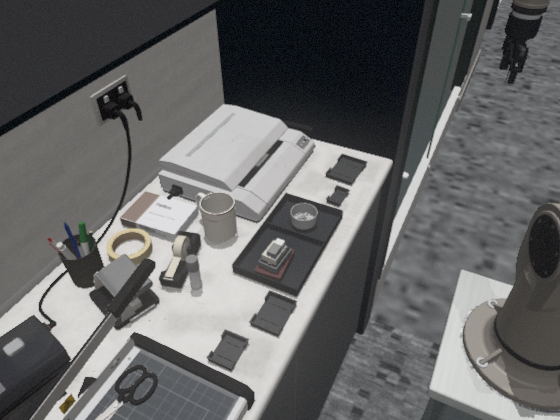

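The scene shows the pile at about (262,243) in the left half of the tray. The dish is at (306,207) and the glue stick at (182,238). Bins M and L are at (185,317) and (241,297), bins S and XL at (350,195) and (372,168). The unlabelled mug, tape and printer are solid obstacles.

```bash
cat >> h.py <<'E'
def go(p,yawdeg,quiet=False):
    "row numbers for a tool-down pose at p with tool x at yaw"
    p0,M,o=pose(); y=np.radians(yawdeg)
    Mt=R.from_euler("z",y).as_matrix()@np.diag([1.,-1,-1])
    rv=R.from_matrix(M.T@Mt).as_rotvec(); s=M.T@(np.array(p)-p0)*1000
    print("row",np.round(rv,3).tolist(),np.round(s,1).tolist(),"now",np.round(p0,4).tolist(),"yaw",round(np.degrees(np.arctan2(M[1,0],M[0,0])),1),"w",round(o["gripper_width"]*85.4,1),"t",round(o["t"],1))
E
python3 -c "
from h import *
go([0.48,-0.33,0.30],0)
d=bot.read_camera('wrist'); print(np.round(d['tool_from_camera'],3), np.round(d['camera_matrix'],0))"
```

```text
row [0.0, -0.0, 0.273] [373.3, -227.9, -68.7] now [0.1819, -0.6501, 0.2313] yaw 15.6 w 85.3 t 2.1
[[-0.    -0.958 -0.287  0.073]
 [ 1.    -0.001  0.001 -0.   ]
 [-0.001 -0.287  0.958 -0.143]
 [ 0.     0.     0.     1.   ]] [[333.   0. 279.]
 [  0. 333. 211.]
 [  0.   0.   1.]]
```

>>> jog_arm(motion=[[0,0,0.273,373,-228,-69,85],[0,0,0.273,373,-228,-69,85],[0,0,0.273,373,-228,-69,85],[0,0,0.273,373,-228,-69,85],[0,0,0.273,373,-228,-69,85],[0,0,0.273,373,-228,-69,85],[0,0,0.273,373,-228,-69,85],[0,0,0.273,373,-228,-69,85],[0,0,0.273,373,-228,-69,85],[0,0,0.273,373,-228,-69,85]])

```text
t: 3.4
eef_pos: [0.4781, -0.3318, 0.3]
tool_rot: [0.0, 1.0, -0.002, -0.001]
contact_force: [-0.5, -0.0, 0.0]
gripper_width: 0.998
grasp_force: 0.0
```

```bash
python3 - <<'E'
from h import *
d=snap("wrist","w1.png")
for n in ("bin_s","bin_xl","clip_tub"):
    for f in (bot.spot_in,bot.tip_of):
        print(n,[(np.round(x["xy"],0).tolist(),round(x["score"],2),np.round(w(d,x["xy"],0.0025)[:2],3).tolist()) for x in f(n,d)[:4]])
go([0.50,0.1,0.30],0)
np.save("w1.npy",d,allow_pickle=True)
E
```

```text
bin_s [([230.0, 158.0], 0.77, [0.491, -0.267])]
bin_s [([232.0, 158.0], 0.64, [0.492, -0.27])]
bin_xl [([326.0, 140.0], 0.95, [0.515, -0.393])]
bin_xl [([322.0, 140.0], 0.73, [0.515, -0.388])]
clip_tub [([125.0, 125.0], 0.76, [0.535, -0.135])]
clip_tub [([132.0, 128.0], 0.64, [0.531, -0.144])]
row [0.0, 0.0, -0.001] [20.2, -430.4, 0.2] now [0.4793, -0.3304, 0.3003] yaw -0.1 w 85.4 t 3.8
```

View pics/w1.png

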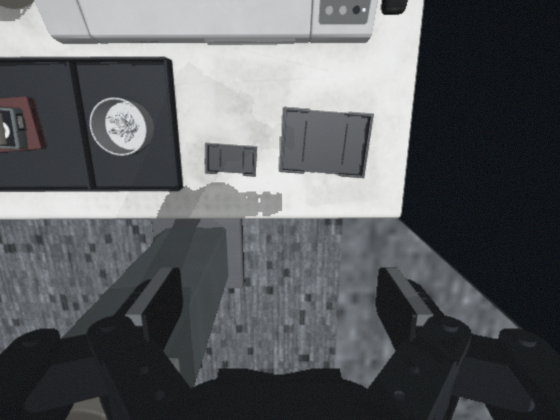

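The wrist view shows bin S at (231,159), bin XL at (326,142) and the dish at (124,127). Both bins' long sides run roughly along world y. Next is the pile and the other two bins.

>>> jog_arm(motion=[[0,0,0,20,-430,0,85],[0,0,0,20,-430,0,85],[0,0,0,20,-430,0,85],[0,0,0,20,-430,0,85],[0,0,0,20,-430,0,85],[0,0,0,20,-430,0,85],[0,0,0,20,-430,0,85],[0,0,0,20,-430,0,85],[0,0,0,20,-430,0,85],[0,0,0,20,-430,0,85]])

```text
t: 5.0
eef_pos: [0.4999, 0.0982, 0.3002]
tool_rot: [0.0, 1.0, -0.001, -0.0]
contact_force: [1.1, -0.2, -0.7]
gripper_width: 0.993
grasp_force: 0.0
```

```bash
cat >> h.py <<'E'
def binrect(d,xy,z=0.011,th=110,box=75):
    "rectangle of a dark bin on the pale table round pixel xy"
    g=cv2.cvtColor(d["pixels"],cv2.COLOR_RGB2GRAY); m=(g<th).astype(np.uint8)
    m=cv2.morphologyEx(m,cv2.MORPH_CLOSE,np.ones((7,7)))
    m=cv2.morphologyEx(m,cv2.MORPH_OPEN,np.ones((9,9)))
    n,l=cv2.connectedComponents(m); k=l[int(xy[1]),int(xy[0])]
    ys,xs=np.where(l==k)
    P=np.array([w(d,(a,b),z)[:2] for a,b in zip(xs,ys)])
    (cx,cy),(a,b),an=cv2.minAreaRect((P*1000).astype(np.float32))
    long=an+(90 if b>a else 0)
    return [round(cx,1),round(cy,1)],sorted([round(a),round(b)]),"long axis deg",round(long%180,1)
E
python3 - <<'E'
from h import *
a=np.load("w1.npy",allow_pickle=True).item()
print(binrect(a,(230,158)),binrect(a,(326,140)))
d=snap("wrist","w2.png"); np.save("w2.npy",d,allow_pickle=True)
for n in "bin_m bin_l eraser staples_box label_cassette stamp_pad glue_stick clip_tub".split():
    for f in (bot.spot_in,bot.tip_of):
        r=f(n,d); print(n,[(np.round(x["xy"],0).tolist(),round(x["score"],2),np.round(w(d,x["xy"],0.0025)[:2],3).tolist()) for x in r[:4]])
        if n[:3]=="bin":
            for x in r[:3]: print(binrect(d,x["xy"]))
go([0.50,0.1,0.30],0)
E
```

```text
([490.9, -269.7], [37, 64], 'long axis deg', 85.4) ([510.9, -390.4], [80, 111], 'long axis deg', 85.9)
bin_m [([153.0, 153.0], 0.78, [0.52, 0.263]), ([543.0, 173.0], 0.77, [0.493, -0.255]), ([246.0, 190.0], 0.75, [0.47, 0.143])]
([516.1, 254.9], [51, 71], 'long axis deg', 89.8)
([492.3, -251.3], [37, 45], 'long axis deg', 89.8)
([475.1, 140.7], [66, 91], 'long axis deg', 89.8)
bin_m [([156.0, 153.0], 0.97, [0.52, 0.26]), ([247.0, 189.0], 0.7, [0.471, 0.141]), ([551.0, 173.0], 0.67, [0.492, -0.266])]
([516.1, 254.9], [51, 71], 'long axis deg', 89.8)
([475.1, 140.7], [66, 91], 'long axis deg', 89.8)
([492.3, -251.3], [37, 45], 'long axis deg', 89.8)
bin_l [([153.0, 153.0], 0.78, [0.52, 0.263]), ([543.0, 173.0], 0.77, [0.493, -0.255]), ([246.0, 190.0], 0.75, [0.47, 0.143])]
([516.1, 254.9], [51, 71], 'long axis deg', 89.8)
([492.3, -251.3], [37, 45], 'long axis deg', 89.8)
([475.1, 140.7], [66, 91], 'long axis deg', 89.8)
bin_l [([156.0, 153.0], 0.97, [0.52, 0.26]), ([247.0, 189.0], 0.7, [0.471, 0.141]), ([551.0, 173.0], 0.67, [0.492, -0.266])]
([516.1, 254.9], [51, 71], 'long axis deg', 89.8)
([475.1, 140.7], [66, 91], 'long axis deg', 89.8)
([492.3, -251.3], [37, 45], 'long axis deg', 89.8)
eraser [([350.0, 149.0], 0.98, [0.525, 0.005])]
eraser [([350.0, 147.0], 0.61, [0.528, 0.006])]
staples_box [([342.0, 137.0], 0.8, [0.541, 0.016])]
staples_box []
label_cassette [([338.0, 127.0], 0.76, [0.553, 0.022])]
label_cassette []
stamp_pad [([332.0, 126.0], 0.94, [0.555, 0.03])]
stamp_pad [([242.0, 27.0], 0.26, [0.668, 0.141])]
glue_stick [([234.0, 19.0], 0.88, [0.677, 0.15])]
glue_stick [([240.0, 31.0], 0.83, [0.664, 0.144])]
clip_tub [([476.0, 144.0], 0.79, [0.531, -0.159])]
clip_tub [([465.0, 144.0], 0.96, [0.531, -0.145])]
row [-0.0, -0.0, -0.0] [0.2, 0.0, 0.3] now [0.4998, 0.1, 0.3003] yaw -0.0 w 85.3 t 5.8
```

View pics/w2.png

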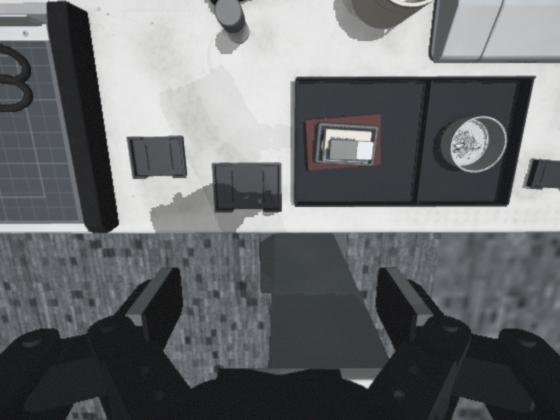

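The view shows the pile at about (343,140), with the eraser's white end to the right at (365,150). Bin M is at (157,157), bin L at (247,188), the dish at (475,144) and the glue stick at (230,20). I'll take a closer look from above the pile.

```bash
python3 - <<'E'
from h import *
d=np.load("w2.npy",allow_pickle=True).item()
print(np.round(w(d,(350,148),0.066),3), np.round(bot.get_obs()["q"],2))
go([0.50,0.01,0.23],0)
E
```

```text
[0.533 0.018 0.066] [ 0.04  0.17 -0.41  1.84  0.07  1.15 -1.96]
row [-0.0, -0.0, -0.0] [0.3, 90.0, 70.3] now [0.4998, 0.1, 0.3003] yaw -0.0 w 85.3 t 5.8
```

>>> jog_arm(motion=[[0,0,-1.571,45,60,70,85],[0,0,-1.571,45,60,70,85],[0,0,-1.571,45,60,70,85],[0,0,-1.571,45,60,70,85],[0,0,-1.571,45,60,70,85],[0,0,-1.571,45,60,70,85],[0,0,-1.571,45,60,70,85],[0,0,-1.571,45,60,70,85],[0,0,-1.571,45,60,70,85],[0,0,-1.571,45,60,70,85]])

```text
t: 7.1
eef_pos: [0.5448, 0.0399, 0.2303]
tool_rot: [-0.0, 0.707, 0.707, 0.0]
contact_force: [-0.8, -0.0, 0.2]
gripper_width: 0.991
grasp_force: 0.0
```

```bash
python3 - <<'E'
from h import *
d=snap("wrist"); np.save("w3.npy",d,allow_pickle=True)
go([0.545,0.04,0.23],90); print(np.round(bot.get_obs()["q"],2))
for n,z in (("eraser",.066),("staples_box",.054),("label_cassette",.036),("stamp_pad",.018)):
    for f in (bot.spot_in,bot.tip_of):
        print(n,[(np.round(x["xy"],0).tolist(),round(x["score"],2),np.round(w(d,x["xy"],z)[:2],3).tolist()) for x in f(n,d)[:2]])
c=px(d,[0.545,0.012,0.04])[0].astype(int); print(c)
x0,y0=c[0]-110,max(c[1]-90,0)
im=d["pixels"][y0:y0+180,x0:x0+220,::-1]; print(x0,y0,im.shape)
cv2.imwrite("pics/w3.png",cv2.resize(im,None,fx=3.5,fy=3.2,interpolation=cv2.INTER_CUBIC))
E
```

```text
row [-0.0, -0.0, -0.002] [0.1, 0.2, 0.3] now [0.5448, 0.0399, 0.2303] yaw 89.9 w 84.9 t 7.2
[ 0.31  0.33 -0.61  1.83  0.21  1.05 -0.38]
eraser [([418.0, 69.0], 0.74, [0.664, 0.147]), ([265.0, 212.0], 0.6, [0.531, 0.02])]
eraser [([268.0, 208.0], 0.56, [0.534, 0.023]), ([393.0, 78.0], 0.51, [0.643, 0.14])]
staples_box [([276.0, 200.0], 0.86, [0.542, 0.029])]
staples_box [([268.0, 204.0], 0.98, [0.534, 0.025])]
label_cassette [([272.0, 179.0], 0.93, [0.537, 0.047])]
label_cassette []
stamp_pad [([274.0, 168.0], 0.63, [0.54, 0.054])]
stamp_pad []
[279 211]
169 121 (180, 220, 3)
```

View pics/w3.png

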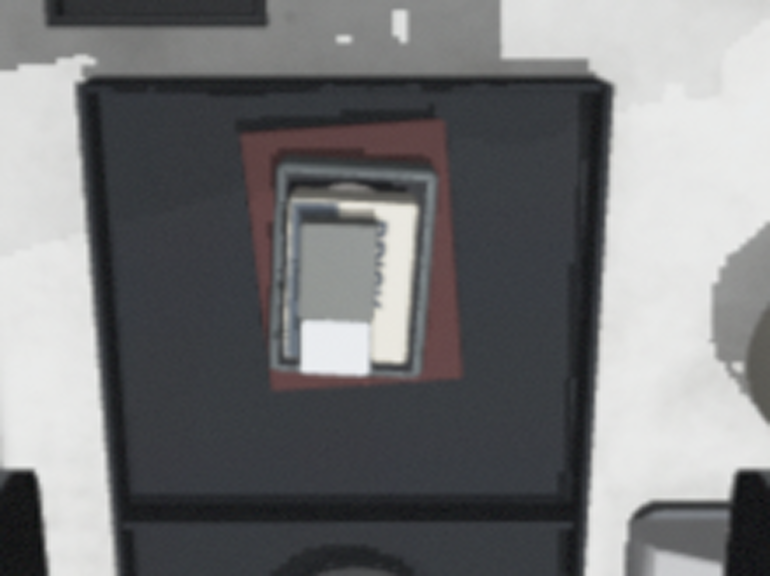

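The crop shows the stack square-on. The eraser, white end down, spans (300..378, 222..374), the carton (285..418, 200..363) and the cassette (272..436, 165..375). The pad's corners are at (243,133), (444,120), (463,378) and (272,390).

```bash
cat > q.py <<'E'
from h import *
def quad(d,C,z,off=(0,0),s=(1,1)):
    P=np.array([w(d,(off[0]+a/s[0],off[1]+b/s[1]),z)[:2] for a,b in C])*1000
    (c,(a,b),an)=cv2.minAreaRect(P.astype(np.float32)); tl,tr,br,bl=P
    v=(tl-bl)+(tr-br); u=(tr-tl)+(br-bl)
    return "c",np.round(P.mean(0),1),"w,l",np.round([np.linalg.norm(u)/2,np.linalg.norm(v)/2],1),"v deg",np.round(np.degrees(np.arctan2(v[1],v[0])),1),"u deg",np.round(np.degrees(np.arctan2(u[1],u[0])),1)
E
python3 - <<'E'
from q import *
d=np.load("w3.npy",allow_pickle=True).item(); k=dict(off=(169,121),s=(3.5,3.2))
print(*quad(d,[(300,223),(380,222),(369,373),(301,375)],.066,**k))
print(*quad(d,[(293,200),(418,203),(407,363),(285,360)],.054,**k))
print(*quad(d,[(280,165),(437,175),(418,376),(271,371)],.036,**k))
print(*quad(d,[(243,133),(444,120),(463,378),(272,390)],.018,**k))
# tray walls and bin l edge for obstacles
for p in ((95,85),(605,85),(125,500),(580,500)): print(np.round(w(d,(169+p[0]/3.5,121+p[1]/3.2),.025)[:2],3))
E
```

```text
c [531.6  17.1] w,l [20.4 47.9] v deg 87.6 u deg 1.3
c [534.9  18.8] w,l [35.3 52.2] v deg 86.5 u deg -1.7
c [534.6  16.4] w,l [45.7 69.8] v deg 86.0 u deg -3.2
c [535.5  16.6] w,l [62.  92.3] v deg 94.2 u deg 4.1
[0.459 0.077]
[0.61  0.077]
[ 0.458 -0.072]
[ 0.609 -0.072]
```

```bash
python3 - <<'E'
from h import *
go([0.5316,0.0171,0.12],87.6)
go([0.5316,0.0171,0.058],87.6)
E
```

```text
row [0.0, 0.0, 0.042] [-22.9, -13.1, 110.3] now [0.5447, 0.04, 0.2303] yaw 90.0 w 84.8 t 7.5
row [0.0, 0.0, 0.042] [-22.9, -13.1, 172.3] now [0.5447, 0.04, 0.2303] yaw 90.0 w 84.8 t 7.5
```

>>> jog_arm(motion=[[0,0,0.042,-23,-13,50,38],[0,0,0.042,-23,-13,110,38],[0,0,0.042,-23,-13,140,38],[0,0,0.042,-23,-13,155,38],[0,0,0.042,-23,-13,164,38],[0,0,0.042,-23,-13,172,38],[0,0,0.042,-23,-13,172,38]], grip_force=25)

```text
t: 8.43
eef_pos: [0.532, 0.017, 0.0585]
tool_rot: [0.0, 0.722, 0.692, 0.0]
contact_force: [-0.3, -0.5, 0.9]
gripper_width: 0.445
grasp_force: 0.0
```

```bash
python3 - <<'E'
from h import *
d=snap("wrist","w4.png"); np.save("w4.npy",d,allow_pickle=True); go([0.5316,0.0171,0.058],87.6)
print(px(d,[[.5316,.0171,.066]]))
E
```

```text
row [0.001, 0.0, -0.0] [0.1, -0.6, 0.8] now [0.5322, 0.017, 0.0588] yaw 87.6 w 37.5 t 8.5
[[278.48678373 279.83179492]]
```

View pics/w4.png

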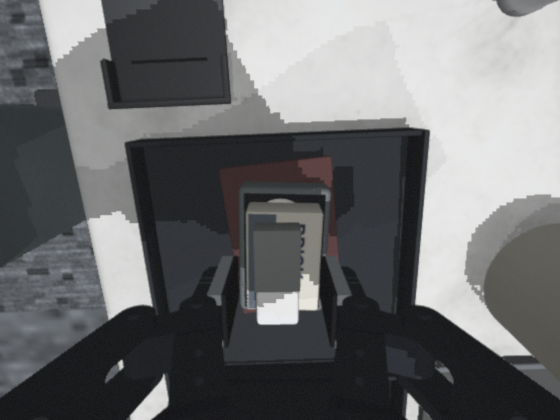

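The eraser sits centred between the fingers, spanning (253..300, 222..325), and the tips are clear of the carton. Close and lift.

>>> jog_arm(motion=[[0,0,0,0,0,0,15],[0,0,0,0,0,0,15],[0,0,0,0,0,0,15],[0,0,0,0,0,0,15],[0,0,0,0,0,-10,15],[0,0,0,0,0,-30,15],[0,0,0,0,0,-80,15],[0,0,0,0,0,-100,15]])

```text
t: 9.48
eef_pos: [0.5329, 0.0174, 0.1613]
tool_rot: [0.001, 0.722, 0.692, 0.001]
contact_force: [-0.7, 0.2, -0.3]
gripper_width: 0.236
grasp_force: 25.3
```

```bash
python3 - <<'E'
from h import *
go([0.491,-0.23,0.15],86)
d=snap("wrist","w5.png"); np.save("w5.npy",d,allow_pickle=True)
E
```

```text
row [0.004, -0.001, 0.028] [-248.9, -31.6, 11.1] now [0.5329, 0.0174, 0.1613] yaw 87.6 w 20.1 t 9.5
```

>>> jog_arm(motion=[[0,0,0.028,-60,-8,10,15],[0,0,0.028,-120,-15,10,15],[0,0,0.028,-180,-22,10,15],[0,0,0.028,-240,-30,10,15],[0,0,0.028,-300,-32,10,15],[0,0,0.028,-339,-32,10,15],[0,0,0.028,-339,-32,10,15],[0,0,0.028,-339,-32,10,15]])

```text
t: 10.52
eef_pos: [0.4855, -0.3193, 0.148]
tool_rot: [-0.001, 0.731, 0.682, 0.0]
contact_force: [0.2, 0.1, -0.6]
gripper_width: 0.236
grasp_force: 25.3
```

```bash
python3 - <<'E'
from h import *
d=snap("wrist","w6.png"); np.save("w6.npy",d,allow_pickle=True)
r=bot.spot_in("bin_s",d); print(r)
for x in r[:2]: print(binrect(d,x["xy"],.012))
go([0.491,-0.27,0.08],86)
E
```

```text
[{'xy': [280.6, 138.4], 'score': 0.58}]
([490.7, -269.3], [39, 66], 'long axis deg', 86.0)
row [-0.0, -0.001, 0.002] [48.7, 1.8, 68.3] now [0.4859, -0.3185, 0.1482] yaw 86.1 w 20.4 t 10.6
```

View pics/w6.png

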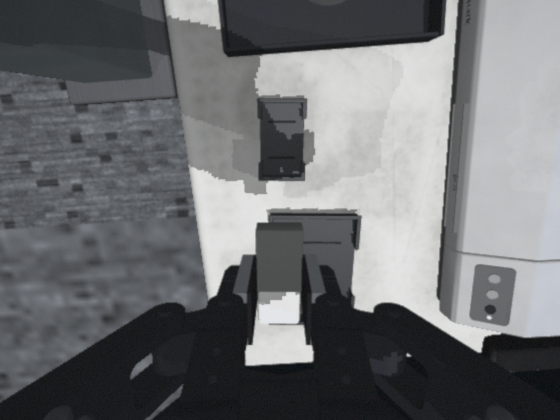

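The wrist view shows the held eraser at (257..302, 223..323) level between the pads. Bin S is at (259..306, 98..180) and the bin XL edge is below.

```bash
python3 - <<'E'
from q import *
d=np.load("w6.npy",allow_pickle=True).item()
print(*quad(d,[(257,223),(302,223),(299,323),(258,323)],.1555))
print(*quad(d,[(259,98),(306,98),(304,180),(259,179)],.012))
go([.4907,-.2693,.03],86)
E
```

```text
c [ 485.4 -316.9] w,l [19.3 49.8] v deg 85.5 u deg -4.0
c [ 491.3 -269.1] w,l [37.8 65.7] v deg 85.5 u deg -4.6
row [-0.0, -0.001, 0.002] [49.3, 1.5, 118.3] now [0.4859, -0.3185, 0.1482] yaw 86.1 w 20.4 t 10.6
```

>>> jog_arm(motion=[[0,0,0,48,2,0,15],[0,0,0,48,2,60,15],[0,0,0,48,2,100,15],[0,0,0,48,2,120,15],[0,0,0,48,2,130,15],[0,0,0,48,2,136,15],[0,0,0,48,2,140,15],[0,0,0,48,2,140,15]])

```text
t: 11.62
eef_pos: [0.4912, -0.2729, 0.0088]
tool_rot: [0.0, 0.731, 0.682, 0.0]
contact_force: [-0.1, -0.5, -0.6]
gripper_width: 0.234
grasp_force: 25.3
```

>>> jog_arm(motion=[[0,0,0,2,0,1,15],[0,0,0,2,0,1.5,15],[0,0,0,2,0,1.5,15],[0,0,0,2,0,1.5,30],[0,0,0,2,0,1.5,30],[0,0,0,2,0,1.5,30],[0,0,0,2,0,-20,30],[0,0,0,2,0,-70,30],[0,0,0,-40,0,-130,30],[0,0,0,-40,0,-130,60]])

```text
t: 12.88
eef_pos: [0.4895, -0.3164, 0.142]
tool_rot: [0.004, 0.733, 0.681, 0.0]
contact_force: [0.5, 0.3, -0.3]
gripper_width: 0.553
grasp_force: 0.0
```

```bash
python3 - <<'E'
from h import *
d=snap("wrist"); np.save("w7.npy",d,allow_pickle=True)
r=bot.spot_in("eraser",d); print(r, [np.round(w(d,x["xy"],.0145),4) for x in r], binrect(d,(280,110),.012))
c=px(d,[.491,-.27,.012])[0].astype(int); print(c)
y0=max(c[1]-60,0);x0=c[0]-80
cv2.imwrite("pics/w7.png",cv2.resize(d["pixels"][y0:y0+120,x0:x0+160,::-1],None,fx=4,fy=4)); print(x0,y0)
go([.5349,.0188,.12],86.5)
E
```

```text
[{'xy': [279.2, 141.2], 'score': 0.82}] [array([ 0.4939, -0.267 ,  0.0145])] ([485.0, -267.7], [51, 68], 'long axis deg', 85.9)
[275 144]
195 84
row [0.002, 0.001, -0.011] [335.2, 22.5, 18.7] now [0.4882, -0.3138, 0.1391] yaw 85.9 w 59.3 t 13.0
```

View pics/w7.png

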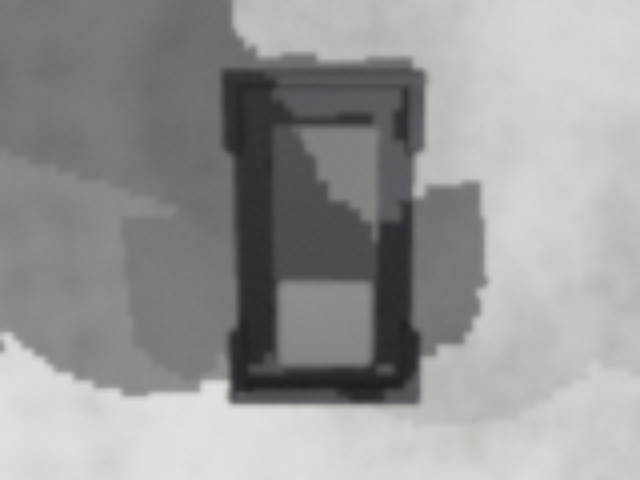

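The eraser lies flat and centred in bin S. Now the carton.

>>> jog_arm(motion=[[0,0,-0.011,60,4,0,55],[0,0,-0.011,120,8,0,55],[0,0,-0.011,180,12,0,55],[0,0,-0.011,240,18,0,55],[0,0,-0.011,290,22,0,55],[0,0,-0.011,290,22,0,55],[0,0,-0.011,290,22,0,55],[0,0,-0.011,290,22,0,55]])

```text
t: 13.98
eef_pos: [0.5295, -0.0263, 0.1374]
tool_rot: [-0.0, 0.728, 0.685, -0.001]
contact_force: [-0.4, -0.3, -0.1]
gripper_width: 0.643
grasp_force: 0.0
```

```bash
python3 - <<'E'
from h import *
d=snap("wrist"); np.save("w8.npy",d,allow_pickle=True)
c=px(d,[.535,.018,.04])[0].astype(int)
y0=max(c[1]-100,0);x0=c[0]-110
cv2.imwrite("pics/w8.png",cv2.resize(d["pixels"][y0:y0+200,x0:x0+220,::-1],None,fx=3,fy=3)); print(x0,y0)
go([.5349,.0188,.12],86.5)
E
```

```text
173 52
row [-0.001, 0.001, -0.0] [45.3, 2.4, 17.6] now [0.5297, -0.0263, 0.1377] yaw 86.5 w 55.2 t 14.0
```

View pics/w8.png

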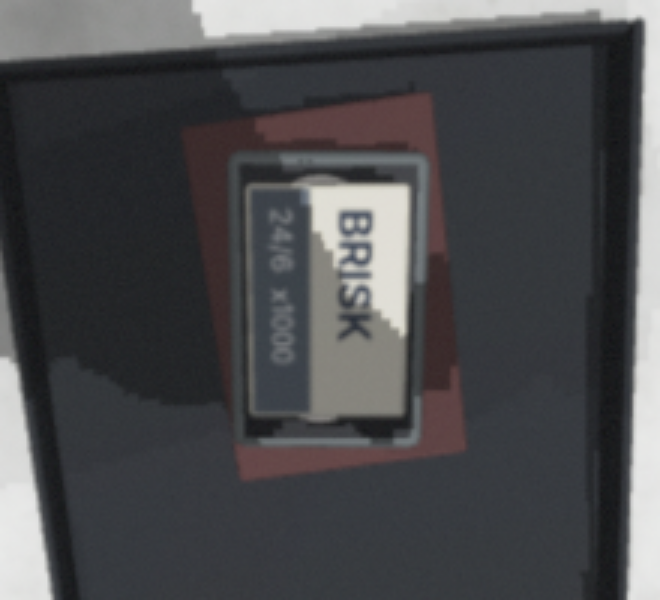

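The eraser is gone from the stack. In this crop the carton is at (247..409, 184..414), the cassette at (230..429, 155..444), and the pad is skewed beneath.

```bash
python3 - <<'E'
from q import *
d=np.load("w8.npy",allow_pickle=True).item(); k=dict(off=(173,52),s=(3,3))
print(*quad(d,[(247,184),(409,184),(406,414),(248,414)],.054,**k))
print(*quad(d,[(230,155),(429,155),(418,444),(238,444)],.036,**k))
print(*quad(d,[(184,128),(430,93),(467,450),(240,480)],.018,**k))
go([.5345,.0185,.04],86.5)
E
```

```text
c [534.2  19.6] w,l [35.9 51.2] v deg 86.4 u deg -3.5
c [534.5  16.8] w,l [45.9 69.5] v deg 86.4 u deg -3.5
c [535.2  16.8] w,l [61.9 91.9] v deg 94.3 u deg 4.2
row [-0.001, 0.001, -0.0] [45.1, 2.1, 97.6] now [0.5297, -0.0263, 0.1377] yaw 86.5 w 55.2 t 14.0
```

>>> jog_arm(motion=[[0,0,0,46,2,30,50],[0,0,0,46,2,65,50],[0,0,0,46,2,82,50],[0,0,0,46,2,92,50],[0,0,0,46,2,97,50],[0,0,0,46,2,97,50],[0,0,0,46,2,97,30],[0,0,0,46,2,97,30],[0,0,0,46,2,97,30],[0,0,0,46,2,97,30]])

```text
t: 15.28
eef_pos: [0.5358, 0.021, 0.0421]
tool_rot: [0.001, 0.728, 0.686, 0.0]
contact_force: [-0.9, -1.0, 5.7]
gripper_width: 0.413
grasp_force: 26.1
```

```bash
python3 - <<'E'
from h import *
go([.525,.2,.16],88)
print(bot.get_obs()["contact_force"],bot.get_obs()["grasp_force"])
E
```

```text
row [0.002, 0.0, -0.024] [178.0, -21.1, -117.9] now [0.5358, 0.021, 0.0421] yaw 86.6 w 35.3 t 15.3
[-0.92102247 -0.99307743  5.72442904] 26.14826738834381
```

>>> jog_arm(motion=[[0,0,0,0,0,-8,30],[0,0,0,0,0,-30,30],[0,0,0,0,0,-80,30],[0,0,-0.024,50,-8,-115,30],[0,0,-0.024,110,-18,-115,30],[0,0,-0.024,160,-28,-115,30],[0,0,-0.024,180,-30,-115,30],[0,0,-0.024,180,-30,-115,30],[0,0,-0.024,180,-30,-115,30]])

```text
t: 16.4
eef_pos: [0.5161, 0.2001, 0.1559]
tool_rot: [0.0, 0.72, 0.694, -0.001]
contact_force: [0.3, 0.3, -1.7]
gripper_width: 0.413
grasp_force: 25.4
```

```bash
python3 - <<'E'
from h import *
d=snap("wrist","w9.png"); np.save("w9.npy",d,allow_pickle=True)
for x in bot.spot_in("bin_m",d): print(x,binrect(d,x["xy"],.012))
go([.516,.255,.06],88)
E
```

```text
{'xy': [221.4, 230.3], 'score': 0.97} ([514.4, 149.7], [407, 620], 'long axis deg', 177.9)
{'xy': [275.7, 128.3], 'score': 0.8} ([515.5, 255.6], [54, 72], 'long axis deg', 90.9)
row [-0.0, 0.001, -0.003] [55.0, -2.3, 95.9] now [0.5162, 0.2001, 0.156] yaw 87.8 w 35.3 t 16.5
```

View pics/w9.png

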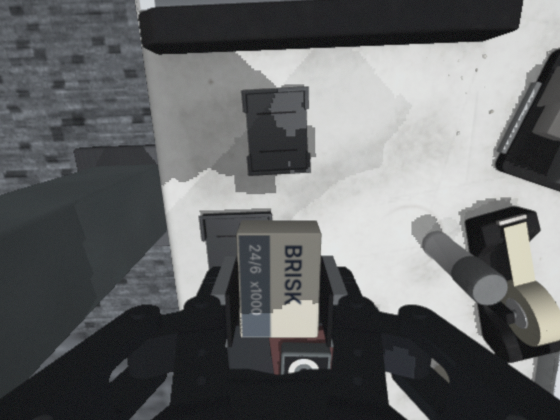

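The held carton is at (239..321, 221..338), level. Bin M's corners are at (242,90), (308,86), (311,173) and (248,176).

```bash
python3 - <<'E'
from q import *
d=np.load("w9.npy",allow_pickle=True).item()
print(*quad(d,[(239,221),(321,221),(319,338),(240,338)],.168))
print(*quad(d,[(242,90),(308,86),(311,173),(248,176)],.012))
go([.5155,.2555,.0147],91)
E
```

```text
c [516.3 201.3] w,l [35.2 57.1] v deg 87.7 u deg -2.2
c [516.6 255.5] w,l [54.2 70.9] v deg 90.8 u deg 0.8
row [-0.0, 0.001, -0.056] [55.6, -2.8, 141.2] now [0.5162, 0.2001, 0.156] yaw 87.8 w 35.3 t 16.5
```

>>> jog_arm(motion=[[0,0,-0.056,56,-2,10,30],[0,0,-0.056,56,-2,60,30],[0,0,-0.056,56,-2,105,30],[0,0,-0.056,56,-2,125,30],[0,0,-0.056,56,-2,136,30],[0,0,-0.056,56,-2,142,30],[0,0,-0.056,56,-2,146,30],[0,0,-0.056,56,-2,146,30],[0,0,-0.056,56,-2,146,30]])

```text
t: 17.62
eef_pos: [0.516, 0.2587, 0.0109]
tool_rot: [0.0, 0.7, 0.714, 0.0]
contact_force: [-0.1, 0.1, -0.2]
gripper_width: 0.412
grasp_force: 25.4
```

>>> jog_arm(motion=[[0,0,0,-2,0,1,30],[0,0,0,-2,0,2,30],[0,0,0,-2,0,2,30],[0,0,0,-2,0,2,44],[0,0,0,-2,0,2,44],[0,0,0,-2,0,2,44],[0,0,0,-2,0,-20,44],[0,0,0,-2,0,-70,44],[0,0,0,-50,0,-130,70],[0,0,0,-50,0,-130,70]])

```text
t: 18.88
eef_pos: [0.5189, 0.207, 0.1446]
tool_rot: [0.002, 0.701, 0.713, 0.002]
contact_force: [0.2, 0.0, -0.9]
gripper_width: 0.82
grasp_force: 0.0
```

>>> jog_arm(motion=[[0,0,0,0,0,0,70],[0,0,0,0,0,0,70]])

```text
t: 19.12
eef_pos: [0.5158, 0.2092, 0.1395]
tool_rot: [-0.001, 0.699, 0.715, -0.001]
contact_force: [-0.5, 0.5, -0.4]
gripper_width: 0.82
grasp_force: 0.0
```

```bash
python3 - <<'E'
from h import *
d=snap("wrist"); np.save("w10.npy",d,allow_pickle=True)
c=px(d,[.516,.255,.012])[0].astype(int)
y0=max(c[1]-60,0);x0=c[0]-80
cv2.imwrite("pics/w10.png",cv2.resize(d["pixels"][y0:y0+120,x0:x0+160,::-1],None,fx=4,fy=4)); print(x0,y0)
for x in bot.spot_in("staples_box",d)[:1]: print(w(d,x["xy"],.0205))
go([.5345,-.028,.14],86.4)
E
```

```text
200 86
[0.51456025 0.25564783 0.0205    ]
row [-0.002, 0.0, 0.085] [-237.7, 13.5, -0.9] now [0.5157, 0.2093, 0.1391] yaw 91.3 w 69.9 t 19.2
```

View pics/w10.png

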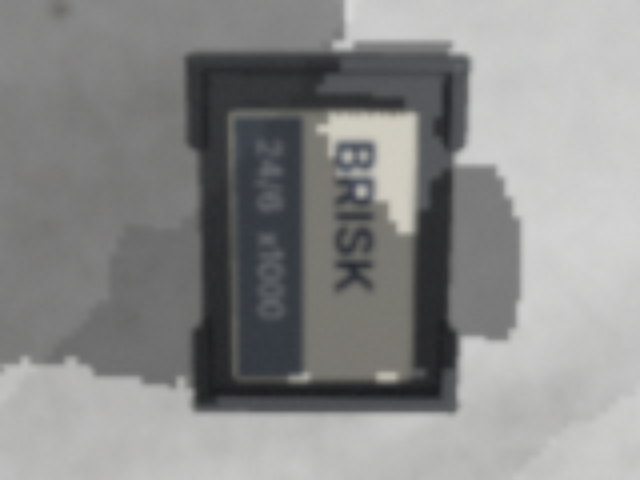

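The carton lies flat and centred in bin M. Now the cassette, with a quick re-check en route.

>>> jog_arm(motion=[[0,0,0.04,-60,4,0,66],[0,0,0.085,-120,8,0,66],[0,0,0.085,-180,11,0,66],[0,0,0.085,-230,14,0,66],[0,0,0.085,-238,14,0,66],[0,0,0.085,-238,14,0,66],[0,0,0.085,-238,14,0,66],[0,0,0.085,-238,14,0,66]])

```text
t: 20.23
eef_pos: [0.5357, -0.0272, 0.1403]
tool_rot: [-0.0, 0.728, 0.685, 0.0]
contact_force: [-0.6, 0.1, 0.0]
gripper_width: 0.775
grasp_force: 0.0
```

```bash
python3 - <<'E'
from h import *
d=snap("wrist"); np.save("w11.npy",d,allow_pickle=True)
c=px(d,[.535,.018,.03])[0].astype(int)
y0=max(c[1]-90,0);x0=c[0]-100
cv2.imwrite("pics/w11.png",cv2.resize(d["pixels"][y0:y0+180,x0:x0+200,::-1],None,fx=3,fy=3)); print(x0,y0)
go([.5345,.0168,.0225],86.4)
E
```

```text
174 60
row [0.0, -0.0, 0.001] [44.2, -3.9, 117.8] now [0.5357, -0.0276, 0.1403] yaw 86.5 w 65.5 t 20.3
```

View pics/w11.png

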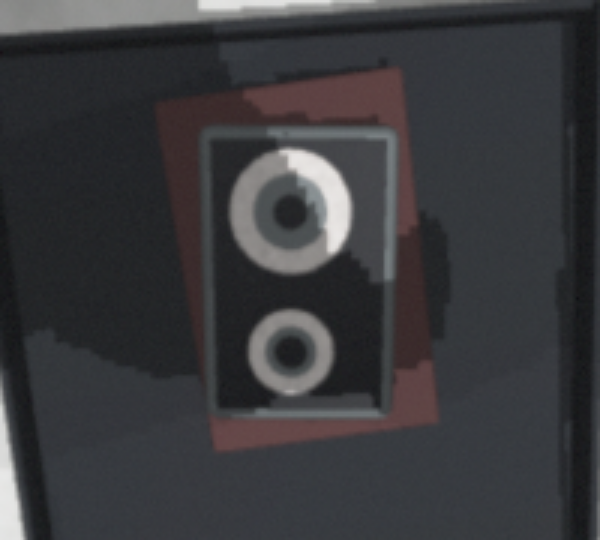

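The cassette is at (201..397, 128..417) on the pad, unmoved. I'll descend and grip.

```bash
python3 - <<'E'
from q import *
d=np.load("w11.npy",allow_pickle=True).item(); k=dict(off=(174,60),s=(3,3))
print(*quad(d,[(200,128),(397,128),(389,417),(208,417)],.036,**k))
print(*quad(d,[(157,102),(401,69),(438,422),(216,452)],.018,**k))
E
```

```text
c [534.2  16.7] w,l [46.3 70.2] v deg 86.2 u deg -3.5
c [535.3  16.7] w,l [61.6 92. ] v deg 94.2 u deg 4.1
```

>>> jog_arm(motion=[[0,0,0,44,-3.5,30,62],[0,0,0,44,-3.5,75,62],[0,0,0,44,-3.5,98,62],[0,0,0,44,-3.5,110,62],[0,0,0,44,-3.5,116,62],[0,0,0,44,-3.5,118,62],[0,0,0,44,-3.5,118,62]])

```text
t: 21.15
eef_pos: [0.5356, 0.015, 0.023]
tool_rot: [0.0, 0.729, 0.684, 0.0]
contact_force: [0.2, -0.2, -0.7]
gripper_width: 0.726
grasp_force: 0.0
```

>>> jog_arm(motion=[[0,0,0,0,-1,0,42],[0,0,0,0,-1,0,42],[0,0,0,0,-1,0,42],[0,0,0,0,-1,0,42],[0,0,0,0,-1,-6,42],[0,0,0,0,-1,-25,42],[0,0,0,0,-1,-80,42],[0,0,0,0,-1,-135,42],[0,0,0,0,-1,-135,42]], grip_force=35)

```text
t: 22.28
eef_pos: [0.5371, 0.0158, 0.1627]
tool_rot: [0.003, 0.729, 0.684, 0.003]
contact_force: [0.8, 0.3, -0.8]
gripper_width: 0.551
grasp_force: 36.5
```

```bash
python3 - <<'E'
from h import *
go([.474,.09,.158],88)
E
```

```text
row [0.009, -0.001, -0.029] [70.0, -67.8, 4.1] now [0.5371, 0.0158, 0.1627] yaw 86.3 w 47.0 t 22.3
```

>>> jog_arm(motion=[[0,0,-0.029,40,-45,4,42],[0,0,-0.029,55,-67,4,42],[0,0,-0.029,55,-67,4,42],[0,0,-0.029,55,-67,4,42],[0,0,-0.029,55,-67,4,42]])

```text
t: 22.9
eef_pos: [0.4713, 0.0735, 0.1532]
tool_rot: [0.0, 0.72, 0.694, 0.0]
contact_force: [-1.1, 0.4, -0.7]
gripper_width: 0.55
grasp_force: 36.5
```

```bash
python3 - <<'E'
from h import *
d=snap("wrist","w12.png"); np.save("w12.npy",d,allow_pickle=True)
for x in bot.spot_in("bin_l",d): print(x,binrect(d,x["xy"],.012))
go([.475,.141,.0095],89)
E
```

```text
{'xy': [279.3, 116.8], 'score': 0.97} ([475.1, 139.8], [66, 90], 'long axis deg', 90.0)
{'xy': [327.4, 1.1], 'score': 0.79} ([515.4, 221.7], [6, 52], 'long axis deg', 177.9)
row [-0.0, -0.0, -0.019] [67.4, 1.4, 143.7] now [0.4712, 0.0736, 0.1532] yaw 87.9 w 47.1 t 23.0
```

View pics/w12.png

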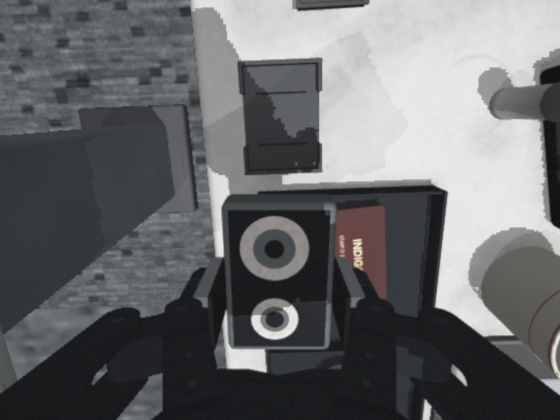

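The held cassette is at (223..336, ~207..349), level. Bin L's corners are at (239,61), (322,59), (321,171) and (246,174), and the pad is visible in the tray.

```bash
python3 - <<'E'
from q import *
d=np.load("w12.npy",allow_pickle=True).item()
print(*quad(d,[(225,207),(335,207),(330,349),(230,349)],.166))
print(*quad(d,[(239,61),(322,59),(321,171),(246,174)],.012))
E
```

```text
c [471.6  74.9] w,l [45.6 68.8] v deg 87.9 u deg -2.1
c [476.2 140.3] w,l [64.8 89.1] v deg 89.6 u deg -0.3
```

>>> jog_arm(motion=[[0,0,-0.03,40,1.5,0,42],[0,0,-0.03,65,1.5,40,42],[0,0,-0.03,65,1.5,95,42],[0,0,-0.03,65,1.5,120,42],[0,0,-0.03,65,1.5,134,42],[0,0,-0.03,65,1.5,140,42],[0,0,-0.03,65,1.5,143,42],[0,0,-0.03,65,1.5,143,42],[0,0,-0.03,65,1.5,143,42]])

```text
t: 24.12
eef_pos: [0.475, 0.1392, 0.011]
tool_rot: [0.0, 0.709, 0.705, 0.001]
contact_force: [-0.2, -0.3, -1.3]
gripper_width: 0.55
grasp_force: 36.5
```

>>> jog_arm(motion=[[0,0,0,0,0,1.5,42],[0,0,0,0,0,3,42],[0,0,0,0,0,3,42],[0,0,0,0,0,3,55],[0,0,0,0,0,3,55],[0,0,0,0,0,3,55],[0,0,0,0,0,-20,55],[0,0,0,0,0,-70,55],[0,0,0,-60,0,-130,70],[0,0,0,-60,0,-130,85]])

```text
t: 25.38
eef_pos: [0.4752, 0.0771, 0.1425]
tool_rot: [0.001, 0.71, 0.704, 0.001]
contact_force: [1.0, -0.3, 0.2]
gripper_width: 0.992
grasp_force: 0.0
```

>>> jog_arm(motion=[[0,0,-0.07,-110,60,-130,78],[0,0,-0.07,-167,60,-130,78],[0,0,-0.07,-167,60,-130,78],[0,0,-0.07,-167,60,-130,78],[0,0,-0.07,-167,60,-130,78]])

```text
t: 26.0
eef_pos: [0.5343, -0.0911, 0.2714]
tool_rot: [0.001, 0.686, 0.728, 0.0]
contact_force: [-0.4, 0.8, -0.3]
gripper_width: 0.915
grasp_force: 0.0
```

```bash
python3 - <<'E'
from h import *
d=snap("wrist"); np.save("w13.npy",d,allow_pickle=True)
c=px(d,[.505,.08,.01])[0].astype(int); print(c)
y0=max(c[1]-100,0);x0=c[0]-100
cv2.imwrite("pics/w13.png",cv2.resize(d["pixels"][y0:y0+190,x0:x0+200,::-1],None,fx=3,fy=3)); print(x0,y0)
go([.5353,.0167,.1],94.2)
E
```

```text
[260  14]
160 0
row [0.001, -0.0, -0.01] [105.2, 8.5, 170.4] now [0.5334, -0.0888, 0.2704] yaw 93.6 w 78.0 t 26.1
```

View pics/w13.png

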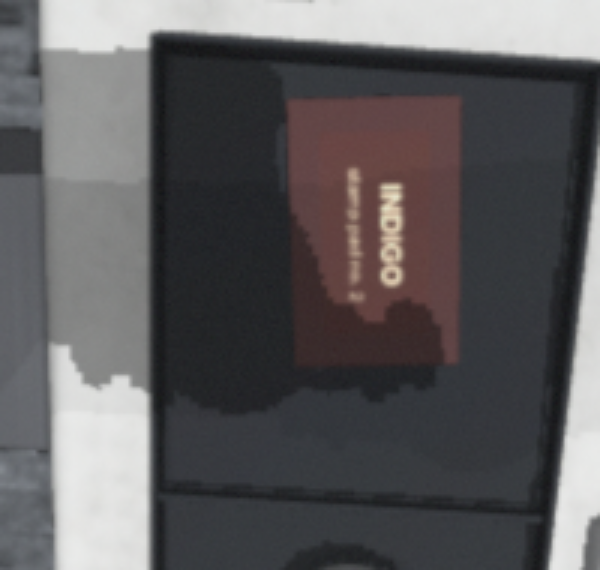

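The pad lies alone in the tray with corners at (287,100), (461,96), (459,363) and (297,366). That uses up my picture views, so from here I check with numbers only.

```bash
python3 - <<'E'
from q import *
d=np.load("w13.npy",allow_pickle=True).item(); k=dict(off=(160,0),s=(3,3))
print(*quad(d,[(287,100),(461,96),(459,363),(297,366)],.018,**k))
go([.535,.0167,.03],94.2)
r=bot.spot_in("label_cassette",bot.read_camera("side")); print(r[:2])
dd=snap("side"); r=bot.tip_of("label_cassette",dd); print([np.round(w(dd,x["xy"],.0025),3) for x in r[:2]])
E
```

```text
c [535.6  16.4] w,l [62.1 91.9] v deg 94.7 u deg 4.5
row [0.001, -0.0, -0.01] [105.2, 8.1, 240.4] now [0.5334, -0.0888, 0.2704] yaw 93.6 w 78.0 t 26.1
[{'xy': [273.3, 312.3], 'score': 0.79}]
[array([0.47 , 0.15 , 0.002]), array([0.513, 0.253, 0.002])]
```

>>> jog_arm(motion=[[0,0,-0.014,60,5,50,76],[0,0,-0.014,105,8.5,110,76],[0,0,-0.014,105,8.5,170,76],[0,0,-0.014,105,8.5,215,76],[0,0,-0.014,105,8.5,240,76],[0,0,-0.014,105,8.5,252,76],[0,0,-0.014,105,8.5,260,76],[0,0,-0.014,105,8.5,260,76],[0,0,-0.014,105,8.5,260,76]])

```text
t: 27.38
eef_pos: [0.5359, 0.0172, 0.0114]
tool_rot: [0.001, 0.679, 0.734, 0.001]
contact_force: [0.1, -0.2, 0.1]
gripper_width: 0.895
grasp_force: 0.0
```

>>> jog_arm(motion=[[0,0,0,0,0,4,74],[0,0,0,0,0,7,74],[0,0,0,0,0,8,74],[0,0,0,0,0,8,74]])

```text
t: 27.88
eef_pos: [0.5349, 0.0172, 0.0022]
tool_rot: [-0.0, 0.679, 0.734, -0.0]
contact_force: [-0.5, 0.9, 0.1]
gripper_width: 0.864
grasp_force: 0.0
```

>>> jog_arm(motion=[[0,0,0,0,0,1,74],[0,0,0,0,0,2,74],[0,0,0,0,0,3,74],[0,0,0,0,0,3,74]])

```text
t: 28.38
eef_pos: [0.5349, 0.0172, -0.0008]
tool_rot: [-0.0, 0.679, 0.735, -0.0]
contact_force: [-0.3, -0.7, -0.8]
gripper_width: 0.871
grasp_force: 0.0
```

>>> jog_arm(motion=[[0,0,0,0,0,0,56],[0,0,0,0,0,0,56],[0,0,0,0,0,0,56],[0,0,0,0,0,0,56]], grip_force=50)

```text
t: 28.88
eef_pos: [0.5351, 0.0172, -0.0002]
tool_rot: [0.0, 0.679, 0.734, -0.0]
contact_force: [-1.8, -1.5, 6.2]
gripper_width: 0.718
grasp_force: 52.7
```

>>> jog_arm(motion=[[0,0,0,0,0,-4,56],[0,0,0,0,0,-15,56],[0,0,0,0,0,-45,56],[0,0,0,0,0,-100,56],[0,0,0,0,0,-150,56],[0,0,0,0,0,-150,56],[0,0,0,0,0,-150,56]])

```text
t: 29.75
eef_pos: [0.5345, 0.0168, 0.1492]
tool_rot: [0.0, 0.679, 0.734, -0.0]
contact_force: [-0.8, 0.3, -1.1]
gripper_width: 0.716
grasp_force: 54.6
```

```bash
python3 - <<'E'
from h import *
d=snap("wrist"); np.save("w14.npy",d,allow_pickle=True)
p,M,o=pose(); I=d["pixels"].astype(int)
m=(I[:,:,0]>1.35*I[:,:,1])&(I[:,:,0]>40); m=cv2.morphologyEx(m.astype(np.uint8),cv2.MORPH_OPEN,np.ones((5,5)))
ys,xs=np.where(m); P=np.array([w(d,q,p[2]+.0182) for q in zip(xs,ys)])
L=(P-p)@M*1000
print("tool frame extents",np.round([np.percentile(L,.5,0),np.percentile(L,99.5,0)],1), cv2.minAreaRect(L[:,:2].astype(np.float32)))
print(xs.min(),xs.max(),ys.min(),ys.max(),o["grasp_force"])
go([.5109,-.3904,.13],86)
a=np.load("w1.npy",allow_pickle=True).item()
for z in (.003,.013): print(binrect(a,(326,140),z))
E
```

```text
tool frame extents [[-41.7 -30.4 -18.3]
 [ 44.8  30.8 -18.1]] ((0.8315277099609375, 0.1526660919189453), (89.82686614990234, 62.18050765991211), 0.22900573909282684)
208 359 186 376 54.58401918411255
row [-0.002, 0.0, 0.149] [-404.1, -55.1, 18.6] now [0.534, 0.0168, 0.1484] yaw 94.5 w 60.7 t 29.8
([510.2, -391.5], [81, 113], 'long axis deg', 85.9)
([511.1, -390.2], [79, 111], 'long axis deg', 85.9)
```

>>> jog_arm(motion=[[0,0,0.02,-60,-8,0,56],[0,0,0.05,-120,-16,0,56],[0,0,0.08,-180,-24,0,56],[0,0,0.11,-240,-32,0,56],[0,0,0.149,-300,-40,0,56],[0,0,0.149,-360,-49,0,56],[0,0,0.149,-404,-55,10,56],[0,0,0.149,-404,-55,20,56],[0,0,0.149,-404,-55,20,56],[0,0,0.149,-404,-55,20,56]])

```text
t: 31.05
eef_pos: [0.5126, -0.3877, 0.129]
tool_rot: [-0.001, 0.73, 0.683, 0.0]
contact_force: [0.0, -0.0, -0.2]
gripper_width: 0.716
grasp_force: 54.6
```

```bash
python3 - <<'E'
from h import *
go([.5109,-.3912,.0045],86)
for n in ("side","scene"):
    d=snap(n); r=bot.spot_in("stamp_pad",d)
    print(n,[(x["xy"],round(x["score"],2)) for x in r[:1]], px(d,[.511,-.391,.14]))
E
```

```text
row [-0.001, -0.001, 0.003] [-3.8, -1.4, 124.5] now [0.5126, -0.3877, 0.129] yaw 86.2 w 61.2 t 31.1
side [([350.0, 127.5], 0.88)] [[350.1793638  128.35912191]]
scene [([377.6, 129.1], 0.79)] [[379.47367764 130.31328559]]
```

>>> jog_arm(motion=[[0,0,0,-4,-1.5,40,56],[0,0,0,-4,-1.5,80,56],[0,0,0,-4,-1.5,100,56],[0,0,0,-4,-1.5,114,56],[0,0,0,-4,-1.5,121,56],[0,0,0,-4,-1.5,125,56],[0,0,0,-4,-1.5,125,56],[0,0,0,-4,-1.5,125,56]])

```text
t: 32.25
eef_pos: [0.5106, -0.3941, 0.005]
tool_rot: [0.001, 0.731, 0.682, 0.0]
contact_force: [-0.1, 0.7, -1.0]
gripper_width: 0.712
grasp_force: 54.6
```

>>> jog_arm(motion=[[0,0,0,2.5,0,2,56],[0,0,0,2.5,0,4,56],[0,0,0,2.5,0,5,56],[0,0,0,2.5,0,5,56]])

```text
t: 32.75
eef_pos: [0.5105, -0.3912, -0.0007]
tool_rot: [-0.0, 0.731, 0.682, 0.0]
contact_force: [0.4, -0.5, -0.5]
gripper_width: 0.717
grasp_force: 54.6
```

>>> jog_arm(motion=[[0,0,0,0,0,1,56],[0,0,0,0,0,1,56],[0,0,0,0,0,1,70],[0,0,0,0,0,1,70],[0,0,0,0,0,1,70],[0,0,0,0,0,-15,70],[0,0,0,0,0,-60,70],[0,0,0,0,0,-120,70],[0,0,0,20,0,-170,85],[0,0,0,20,0,-170,85]])

```text
t: 34.0
eef_pos: [0.5155, -0.3706, 0.1756]
tool_rot: [0.005, 0.731, 0.683, 0.002]
contact_force: [-0.4, 0.0, 0.1]
gripper_width: 0.996
grasp_force: 0.0
```

>>> jog_arm(motion=[[0,0,0,0,0,0,85],[0,0,0,0,0,0,85]])

```text
t: 34.25
eef_pos: [0.5107, -0.3715, 0.1679]
tool_rot: [-0.001, 0.732, 0.682, -0.0]
contact_force: [-0.4, -0.4, -0.8]
gripper_width: 0.993
grasp_force: 0.0
```

```bash
python3 - <<'E'
from h import *
d=snap("wrist"); p,M,o=pose(); I=d["pixels"].astype(int)
m=(I[:,:,0]>1.35*I[:,:,1])&(I[:,:,0]>30); m=cv2.morphologyEx(m.astype(np.uint8),cv2.MORPH_OPEN,np.ones((5,5)))
ys,xs=np.where(m); P=np.array([w(d,q,.0175)[:2] for q in zip(xs,ys)])*1000
print(cv2.minAreaRect(P.astype(np.float32)),xs.min(),xs.max(),ys.min(),ys.max())
c=px(d,[.511,-.39,.012])[0]; print(c,binrect(d,c,.012))
go([.478,.07,.17],90)
for n in ("side","scene"):
    d=snap(n); r=bot.tip_of("stamp_pad",d); print([np.round(w(d,x["xy"],.0025),3) for x in r[:1]])
E
```

```text
((510.0323181152344, -391.5715637207031), (91.94221496582031, 61.34552001953125), 85.93575286865234) 247 314 167 262
[281.18468354 213.09472037] ([511.3, -390.3], [81, 111], 'long axis deg', 85.8)
row [-0.002, -0.001, -0.071] [438.0, -63.9, -1.5] now [0.5108, -0.3714, 0.1678] yaw 85.9 w 85.2 t 34.3
[array([ 0.512, -0.401,  0.002])]
[array([ 0.512, -0.397,  0.003])]
```

The pad is in bin XL, within 2 mm of centre and at the right angle. Next I check the cassette, which I haven't yet measured in its bin.

>>> jog_arm(motion=[[0,0,-0.071,60,-9,0,85],[0,0,-0.071,120,-18,0,85],[0,0,-0.071,180,-27,0,85],[0,0,-0.071,240,-36,0,85],[0,0,-0.071,300,-45,0,85],[0,0,-0.071,360,-54,0,85],[0,0,-0.071,420,-62,0,85],[0,0,-0.071,438,-64,0,85],[0,0,-0.071,438,-64,0,85],[0,0,-0.071,438,-64,0,85]])

```text
t: 35.75
eef_pos: [0.4787, 0.0686, 0.169]
tool_rot: [0.0, 0.707, 0.707, -0.0]
contact_force: [0.4, -1.0, 0.1]
gripper_width: 0.993
grasp_force: 0.0
```

```bash
python3 - <<'E'
from h import *
d=snap("wrist")
for n,z,b,bz in (("label_cassette",.0205,"bin_l",.0025),("staples_box",.0205,"bin_m",.0025)):
    for k,zz in ((n,z),(b,bz)):
        for f in (bot.spot_in,bot.tip_of):
            print(k,[(np.round(x["xy"]).tolist(),round(x["score"],2),np.round(w(d,x["xy"],zz if f is bot.spot_in or 1 else 0)[:2],4).tolist()) for x in f(k,d)[:2]])
g=cv2.cvtColor(d["pixels"],cv2.COLOR_RGB2GRAY)
c=px(d,[.4755,.1402,.0205])[0]; print(c,binrect(d,c,.012))
# cassette's grey rim and white spools: bright pixels inside the bin
B=px(d,[[.4755+sx*.028,.1402+sy*.039,.0205] for sx,sy in ((-1,-1),(1,-1),(1,1),(-1,1))]).astype(np.int32)
m=np.zeros_like(g); cv2.fillConvexPoly(m,B,1)
for t in (60,75,90):
    ys,xs=np.where((g>t)&(m>0)); P=np.array([w(d,q,.0205)[:2] for q in zip(xs,ys)])*1000
    print(t,len(xs),cv2.minAreaRect(P.astype(np.float32)))
cir=cv2.HoughCircles(cv2.medianBlur(g,3),cv2.HOUGH_GRADIENT,1,15,param1=120,param2=18,minRadius=6,maxRadius=30)
for x,y,r in cir[0]:
    if m[int(y),int(x)]: print("circle",np.round(w(d,(x,y),.0205)[:2],4),r)
E
```

```text
label_cassette [([276.0, 110.0], 0.62, [0.4761, 0.1428])]
label_cassette [([273.0, 116.0], 0.74, [0.4736, 0.1381])]
bin_l [([325.0, 2.0], 0.96, [0.5162, 0.2267])]
bin_l []
staples_box []
staples_box []
bin_m [([325.0, 2.0], 0.96, [0.5162, 0.2267])]
bin_m []
[275.29927676 112.8764236 ] ([475.5, 140.1], [67, 90], 'long axis deg', 89.9)
60 4166 ((475.0366516113281, 142.27850341796875), (74.44447326660156, 56.38697052001953), 89.94136810302734)
75 2554 ((477.4369812011719, 142.70802307128906), (73.58055114746094, 51.587249755859375), 89.94141387939453)
90 2102 ((479.5069580078125, 142.93292236328125), (46.72443389892578, 72.9858627319336), 1.3919870853424072)
circle [0.4724 0.1571] 11.1
circle [0.4807 0.1671] 20.5
circle [0.4722 0.1225] 7.1
circle [0.4928 0.1716] 13.2
```

```bash
python3 -c "
from station import bot
print(bot.hand_in())"
```

```text
the job is handed in; nothing more can be done
None
```

I set all four refills in their own bins and handed the job in at about 36 s of robot time; the hand-in returned no verdict. I checked the eraser and carton by picture and the stamp pad and cassette by measurement, and I did not re-measure the glue stick and dish, which the arm never went near.

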